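Slide the spice basket into its bay

ROBOT

A 7-joint arm with a two-finger parallel gripper is mounted at the origin on the work surface. World frame = base frame: x ahead of the robot, y to its left, z up, the work surface at z = 0. Lengths are in m, angles in rad, forces in N, time in s.
With the tool pointing down it reaches from about 0.4 to 0.875 m from the base axis. Payload 19.3 kg.
Tool frame: the origin (TCP) lies at the very end of the fingers, on their centre line; the grasp point (between the pads) lies 19 mm behind it; z points along the fingers, y is the line along which they close (so a half turn about z gives the same grasp; the last joint's range is limited). The gripper opens to 85 mm and grips with 20 to 120 N. Pads are 22 mm wide; open, the fingers measure 114 mm over their backs; the gripper's body (76 mm by 85 mm) begins 54 mm behind the grasp point. The pads swing forward as they close: fully open they stand 13 mm farther back than shut.
Start: joints at [-1.318, 0.521, -0.036, 1.599, 0.021, 1.021, -0.113], TCP at [0.198, 0.593, 0.231] pointing down, gripper open.
Joint ranges: [-2.91, 2.91], [-0.3, 2.13], [-1.5, 1.42], [0.17, 2.43], [-1.26, 4.41], [0.16, 1.93], [-2.52, 2.52]. Speed limits (rad/s): [1.89, 1.89, 2.39, 2.39, 3.01, 3.01, 3.01].

INTERFACE

Orientations are given as [roll, pitch, yaw] about the fixed x, y, z axes, in that order (R = Rz(yaw) Ry(pitch) Rx(roll)).
In Python, from workcell import bot gives the robot as it stands.
- The arm moves only by the tool carry_out, never from a script. Its argument "rows" is a list that holds one entry, the list of rows, each a list of 4 numbers: the shift along the tool's x, y, z in m, then the turn about the tool's z in degrees. In form: [[[x, y, z, twist], ...]]. A call has 1 to 12 rows; each row is the pose to reach, as a shift and turn from the pose commanded when the call began, along the tool's axes at that moment; what a row does not reach only later rows make up. A row lasts 1/12 s, in which the tool goes at most 41.7 mm and 7.16 degrees, less where a joint would pass 70% of its speed; a pose out of reach is approached as far as the arm can. A call with a gripper value outside its range is refused whole. "grip" is the finger opening in m, from 0 to 0.0854, set as the call begins (left out, the last holds). The fingers move at their own pace and stop on an object; "grip_force" is the grip in N (left out, the last holds). Time passes only in rows, so rows that repeat a pose let the fingers close. It gives the time, the measured TCP pose, the force, the opening and the grip force at its end, in the units of the state.
- bot.observe(): the state, without advancing time (a new reading comes with each control period).
- bot.grab_frame(name): name is "scene" or "side" or "wrist"; returns a dict with "pixels" (420x560x3 uint8, red, green, blue), "K" (3x3 intrinsics, pixels), "k1" (the pictures are not rectified: a ray, as slopes to the right and down, at radius r is drawn at 1 + k1 r^2 times it, then the intrinsics apply), "pose" (4x4, takes a point from camera to world coordinates). Camera axes: x right, y down, z forward; pixel columns grow to the right and rows downward; lengths in m; the calibration is good to about 2 mm. A picture is of the moment at which its call begins. There is no depth.
- bot.job_done(): hands the job in; it is judged then, once.
Trained networks look in a picture, given as the dict that the camera call returned (one of the last four; its "shot" number tells which), for a name from the list of things; names that differ only in an ending like _2 or _b are one class to them, and where a whole thing is asked for, a point or a joint stands for the part that bears it (a point fixed in the world has none). Each returns a list of dicts, best first, with "conf" (0 to 1); they miss things now and then, are a little off and sometimes report something else, mostly with a low value. They report only what shows in the picture. A call takes as long as a camera call.
- bot.look_for(picture, label): "position" ([column, row] in pixels, amid what is visible of it).
- bot.regions_of(picture, label): "region" (420x560 bool, what is visible of it) and "position" ([column, row] in pixels, amid what is visible of it).
- bot.spot_point(picture, label): "position" ([column, row] in pixels: a listed point, or the origin of a listed thing).
The state is a dict: "clock": time; "qpos": joint angles; "qd": joint speeds; "joint_efforts": joint torques, N m; "position": TCP position; "tool_rot": TCP orientation; "force": force on the tool from outside, world axes, zero at the start; "moment": the same for the moment, N m; "grip_width": finger opening in m; "finger_force": force on a finger pad.
Only numpy, scipy, OpenCV 4.12 (cv2) and the standard library are available. Lean on these libraries where they do the work, as an engineer would, in place of code of your own. Each camera call takes 0.05 s, during which the arm holds its last target. There are 200 camera calls.

TASK

The seagrass basket of spice tins has been left askew on the pantry counter in front of the wooden divider unit. Push it along the counter, leading end first, through the narrow gap between the two boards of the empty middle bay until it is fully home against the back board, without lifting or tipping it. Leave the canisters, the jar and the tin where they stand.

Things in the scene. Friction and masses are not known exactly. Their poses are not given: they have to be found in the camera images.
- divider_unit: Low open-topped oak unit of four upright boards, screwed down, no floor. Each board: 15 mm thick, 65 high, 140 deep, vertical half-round front edge. Origin: counter level, mouth of the empty middle bay, mid-way between its two boards' front edges. +x points straight into the bay (about world -y, turned up to 0.15 rad), +y across it, away from the robot. Boards' inner faces at y = -53 and +53 mm.
- bay_back (a point): Counter-level point at the middle of the empty bay's rear end, on the face of the 85 mm high back board: 140 mm from the mouth along the unit's +x. Axes as the divider unit. The next bays are 68 mm wide (nearer the robot, slim canister) and 84 mm wide (farther, square canister).
- basket: Loose woven seagrass basket, 150 mm long (x), 100 wide (y), 75 high, straight sides, corners rounded to 12 mm, 0.4 to 0.8 kg, packed solid with six spice tins, black lids just under the rim. Origin: centre of underside. Starts 130 to 190 mm before the mouth, up to 45 mm off the bay's centre line, within 0.35 rad of its direction. Fully home it still stands 10 mm proud of the boards' front edges.
- basket_lead (a point): Middle of the basket's leading end, at counter level: 75 mm along the basket's +x axis, which points to the end that enters the bay first. The opposite, trailing end carries a small white card holder. Axes as the basket.
- slim_canister: Bystander, loose: upright grey plastic canister with white lid, 110 x 56 x 95 mm high, in the bay nearest the robot. Origin: centre of its underside.
- square_canister: Bystander, loose: upright grey plastic canister with white lid, 72 x 72 x 85 mm high, in the bay farthest from the robot. Origin: centre of its underside.
- glass_jar: Bystander, loose: round glass jar with steel cap, 74 mm diameter, 100 mm high, standing on the open counter. Origin: centre of its underside.
- coffee_tin: Bystander, loose: round metal tin, 80 mm diameter, 90 mm high, standing on the open counter. Origin: centre of its underside.

How it is judged:
On the way:
1. the basket's leading end has entered the gap between the two boards (x of basket in the frame of divider_unit between -0.065 and 0.055 m and y of basket in the frame of divider_unit between -0.012 and 0.012 m and height (world z) of basket below 0.01 m), for 0.1 s.
At the end, for the whole second after the job is handed in: The basket stands still and flat on the counter between the two boards of the middle bay, leading end within 5 mm of the back board (x of basket_lead in the frame of divider_unit between 0.135 and 0.145 m and y of basket in the frame of divider_unit between -0.006 and 0.006 m and angle between the x axis of basket and the x axis of divider_unit, either way round below 0.07 rad and height (world z) of basket below 0.004 m and angle between basket's own z axis and vertical below 0.05 rad and linear speed of basket below 0.01 m/s); the robot touches nothing.
It fails at once if the basket is lifted off the counter (height (world z) of basket above 0.012 m).
It fails at once if the basket is tipped (angle between basket's own z axis and vertical above 0.15 rad).
It fails at once if a canister, the jar or the tin is shifted by more than 10 mm (distance of any of slim_canister, square_canister, glass_jar, coffee_tin from where it was at the start of the episode above 0.01 m).
It also fails if it takes over 64 s, if anything falls off the work surface, if the arm or the gripper's body presses on something with over 40 N, if the wrist force passes 120 N, or if a joint passes its speed limit or range.

## Working session

There is one attempt and no reset: what is moved stays moved. The work goes in short steps, Python scripts to look and compute and a tool call to move; the robot and the scene stay as the last step left them, time stands still between calls to the robot, and variables do not carry over. Pictures are saved under pics/ and viewed, at most 10 in all, crops included, and the job is handed in when it is done.

Besides the shell and the picture viewer there is one more tool, called after ">>>" by a JSON object that holds its "fn" and its "kwargs", one argument or row to a line. carry_out: Moves the arm, as the interface text tells. Its arguments: {"type":"object","properties":{"rows":{"type":"array","items":{"type":"array","items":{"type":"array","items":{"type":"number"}}}},"grip":{"type":"number"},"grip_force":{"type":"number"}},"required":["rows"]}

```bash
mkdir -p pics; cat > h.py <<'E'
import numpy as np, cv2
from workcell import bot
def ray(f,px):
    K=f["K"];d=np.array([(px[0]-K[0][2])/K[0][0],(px[1]-K[1][2])/K[1][1]])
    u=d.copy()
    for _ in range(20): u=d/(1+f["k1"]*(u@u))
    T=np.array(f["pose"]);return T[:3,3],T[:3,:3]@np.array([u[0],u[1],1])
def onz(f,px,z=0.):
    o,d=ray(f,px);return o+d*(z-o[2])/d[2]
def proj(f,P):
    T=np.array(f["pose"]);c=T[:3,:3].T@(np.array(P)-T[:3,3]);u=c[:2]/c[2];u=u*(1+f["k1"]*(u@u))
    return np.array([f["K"][0][0]*u[0]+f["K"][0][2],f["K"][1][1]*u[1]+f["K"][1][2]])
E
cat > a.py <<'E'
from h import *
ims=[]
for n in ["scene","side","wrist"]:
    f=bot.grab_frame(n);ims.append(f["pixels"][...,::-1])
    print(n,np.round(np.array(f["pose"]),3).tolist())
    for l in ["divider_unit","bay_back","basket","basket_lead","glass_jar","coffee_tin"]:
        r=bot.spot_point(f,l)
        for q in r[:2]: print(l,np.round(q["position"],1),round(q["conf"],2),np.round(onz(f,q["position"]),3))
    cv2.imwrite(f"pics/{n}0.png",f["pixels"][...,::-1])
print({k:np.round(v,3).tolist() for k,v in bot.observe().items()})
E
python3 a.py; python3 -c "
import cv2,numpy as np
a=[cv2.imread(f'pics/{n}0.png') for n in ('scene','side')]
cv2.imwrite('pics/m0.png',cv2.resize(np.vstack(a),None,fx=.714,fy=.714,interpolation=cv2.INTER_AREA))"
```

```text
scene [[-0.631, 0.437, -0.641, 1.228], [0.776, 0.353, -0.523, 0.635], [-0.002, -0.827, -0.562, 0.599], [0.0, 0.0, 0.0, 1.0]]
bay_back [170.7 178.6] 0.65 [ 0.608 -0.196  0.   ]
basket [263.5 218.2] 0.72 [0.593 0.071 0.   ]
glass_jar [453.4 250.8] 0.68 [0.45  0.415 0.   ]
coffee_tin [386.1 307.4] 0.92 [0.658 0.39  0.   ]
side [[-0.992, -0.084, 0.094, 0.51], [-0.126, 0.661, -0.739, 0.846], [-0.0, -0.745, -0.667, 0.708], [0.0, 0.0, 0.0, 1.0]]
bay_back [293.1 159.6] 0.61 [ 0.6   -0.192  0.   ]
bay_back [341.5 329.1] 0.42 [0.44  0.405 0.   ]
basket [290.2 215. ] 0.62 [0.581 0.074 0.   ]
basket_lead [292.2 198. ] 0.94 [0.583 0.001 0.   ]
glass_jar [339.5 332.5] 0.94 [0.444 0.413 0.   ]
coffee_tin [246.8 314.5] 0.89 [0.639 0.396 0.   ]
wrist [[0.318, 0.912, 0.259, 0.133], [0.948, -0.306, -0.087, 0.615], [0.0, 0.273, -0.962, 0.374], [0.0, 0.0, 0.0, 1.0]]
{'clock': 1.05, 'qpos': [-1.318, 0.521, -0.036, 1.6, 0.021, 1.021, -0.113], 'qd': [0.002, 0.0, -0.0, -0.001, 0.001, 0.002, 0.0], 'joint_efforts': [0.001, -92.682, 1.978, -37.027, 0.018, 0.002, -0.0], 'position': [0.198, 0.593, 0.231], 'tool_rot': [-3.142, 0.0, 2.819], 'force': [-0.228, -0.8, 1.373], 'moment': [-0.035, 0.046, 0.065], 'finger_force': 0.0, 'grip_width': 0.086}
```

View pics/m0.png

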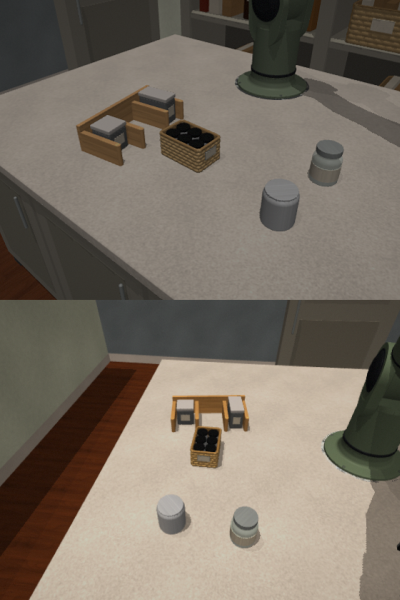

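The pictures show the basket at about (0.59, 0.07), with its card end toward the jar and tin at y≈0.4. The bay mouth is at about y≈-0.05. I'll move above it and look with the wrist camera.

>>> {"fn": "carry_out", "kwargs": {
  "rows": [
    [[-0.528, -0.343, -0.07, 71.5], [-0.528, -0.343, -0.07, 71.5], [-0.528, -0.343, -0.07, 71.5], [-0.528, -0.343, -0.07, 71.5], [-0.528, -0.343, -0.07, 71.5], [-0.528, -0.343, -0.07, 71.5], [-0.528, -0.343, -0.07, 71.5], [-0.528, -0.343, -0.07, 71.5], [-0.528, -0.343, -0.07, 71.5], [-0.528, -0.343, -0.07, 71.5], [-0.528, -0.343, -0.07, 71.5], [-0.528, -0.343, -0.07, 71.5]]
  ],
  "grip": 0.04
}}

```text
clock: 2.05
position: [0.5084, 0.2022, 0.287]
tool_rot: [3.141, -0.0, 1.57]
force: [0.8, 1.8, 0.1]
grip_width: 0.0402
finger_force: 0.0
```

>>> {"fn": "carry_out", "kwargs": {
  "rows": [
    [[-0.1, 0.08, -0.013, 0], [-0.1, 0.08, -0.013, 0], [-0.1, 0.08, -0.013, 0], [-0.1, 0.08, -0.013, 0], [-0.1, 0.08, -0.013, 0], [-0.1, 0.08, -0.013, 0]]
  ]
}}

```text
clock: 2.55
position: [0.5875, 0.1038, 0.2993]
tool_rot: [-3.141, -0.0, 1.57]
force: [-0.3, 0.0, -0.6]
grip_width: 0.04
finger_force: 0.0
```

```bash
python3 - <<'E'
from h import *
f=bot.grab_frame("wrist");print(np.round(f["K"],1).tolist(),f["k1"],np.round(f["pose"],3).tolist())
for l in ["divider_unit","bay_back","basket","basket_lead"]:
    for q in bot.spot_point(f,l)[:2]: print(l,np.round(q["position"],1),round(q["conf"],2),np.round(onz(f,q["position"]),3))
im=f["pixels"][...,::-1];np.savez("w1.npz",**{k:f[k] for k in("pixels","K","k1","pose")})
cv2.imwrite("pics/w1.png",cv2.resize(im,(800,600),interpolation=cv2.INTER_CUBIC))
E
```

```text
[[355.6, 0.0, 281.2], [0.0, 355.6, 209.3], [0.0, 0.0, 1.0]] 0.01462125078730263 [[1.0, -0.001, -0.002, 0.588], [-0.001, -0.962, -0.274, 0.173], [-0.001, 0.274, -0.962, 0.442], [0.0, 0.0, 0.0, 1.0]]
bay_back [290.2 370.5] 0.74 [ 0.601 -0.2    0.   ]
basket [279.3 192.4] 0.96 [0.585 0.07  0.   ]
basket_lead [279.1 245.5] 0.59 [ 0.585 -0.002  0.   ]
```

View pics/w1.png

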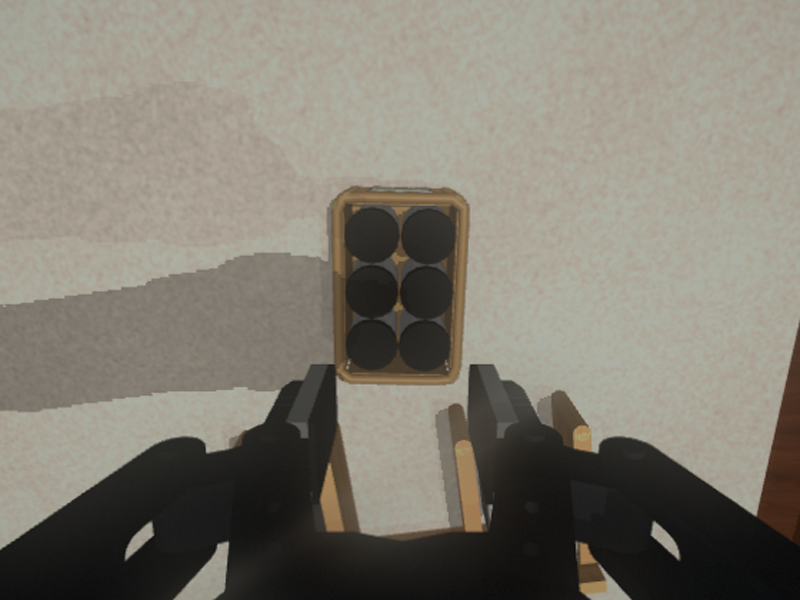

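The wrist view shows the basket rim at about (335..467, 190..383) of 800x600, with the card end at the top. The fingers hide the bay boards, so I'll take a second look from over the bay.

>>> {"fn": "carry_out", "kwargs": {
  "rows": [
    [[-0.2, 0.012, 0, 0], [-0.2, 0.012, 0, 0], [-0.2, 0.012, 0, 0], [-0.2, 0.012, 0, 0], [-0.2, 0.012, 0, 0], [-0.2, 0.012, 0, 0]]
  ]
}}

```text
clock: 3.3
position: [0.5988, -0.1034, 0.3001]
tool_rot: [3.141, 0.003, 1.564]
force: [1.2, -0.6, 0.1]
grip_width: 0.0399
finger_force: 0.0
```

```bash
python3 - <<'E'
from h import *
f=bot.grab_frame("wrist")
im=f["pixels"][...,::-1];np.savez("w2.npz",**{k:f[k] for k in("pixels","K","k1","pose")})
cv2.imwrite("pics/w2.png",cv2.resize(im,(800,600),interpolation=cv2.INTER_CUBIC))
g=np.load("w1.npz")
for px in [(335,200),(342,375),(467,200),(460,375),(400,190),(400,383)]: print(px,np.round(onz(g,np.array(px)*.7,.075),4))
E
```

```text
(335, 200) [0.5406 0.1423 0.075 ]
(342, 375) [0.541  0.0072 0.075 ]
(467, 200) [0.6344 0.1421 0.075 ]
(460, 375) [0.6335 0.0071 0.075 ]
(400, 190) [0.5868 0.1492 0.075 ]
(400, 383) [5.865e-01 3.000e-04 7.500e-02]
```

View pics/w2.png

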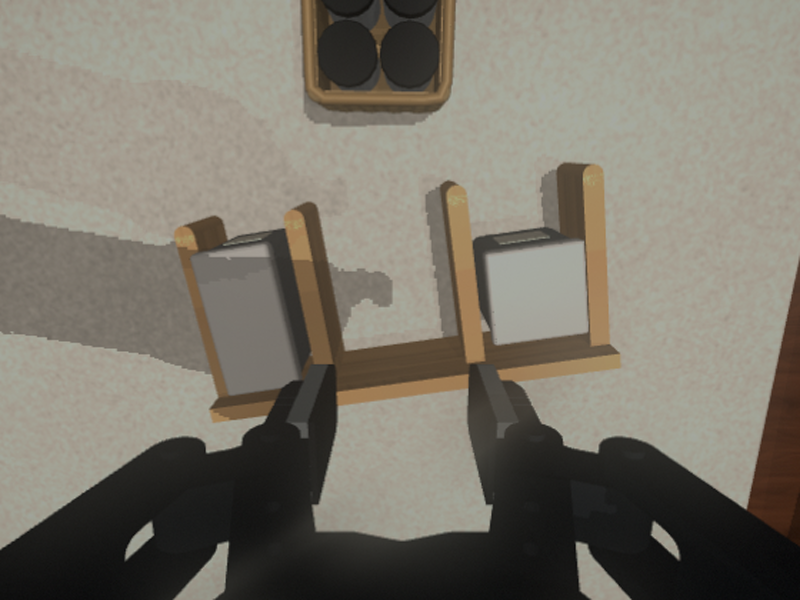

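```bash
python3 - <<'E'
from h import *
g=np.load("w2.npz");im=g["pixels"][...,::-1]
c=im[120:260,190:350]  # original px
c=cv2.convertScaleAbs(c,alpha=1.3)
cv2.imwrite("pics/c2.png",cv2.resize(c,None,fx=4,fy=4,interpolation=cv2.INTER_CUBIC))
for px in [(294,206),(453,184)]: print(px,np.round(onz(g,np.array(px)*.7,.065),4))
E
```

```text
(294, 206) [ 0.5207 -0.0703  0.065 ]
(453, 184) [ 0.637  -0.0555  0.065 ]
```

View pics/c2.png

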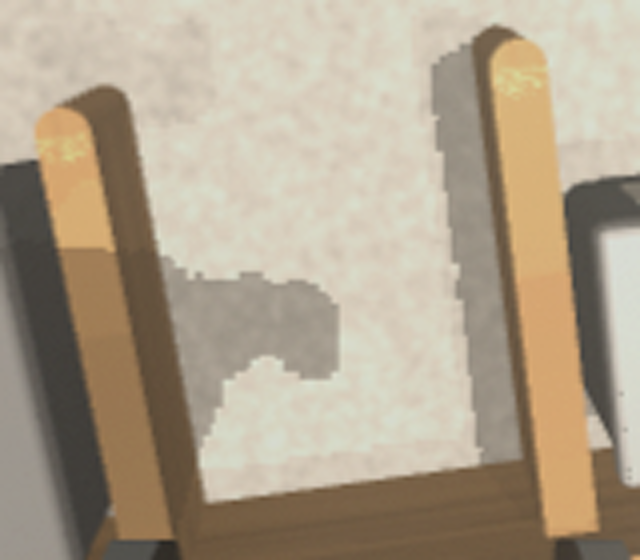

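The crop shows the left board's top inner edge running (90,125)→(172,540) and the right board's (491,70)→(547,530), with front tips at (60,106) and (518,38). I'll fit the unit's pose to these.

```bash
python3 - <<'E'
from h import *
from scipy.optimize import least_squares
g=np.load("w2.npz")
P=lambda px,z:onz(g,np.array(px)/4+[189.9,119.9],z)[:2]
# unit: local y ; +y is away from robot (world +x). 
L=[(( 90,125),.065,-53),((172,540),.065,-53),((37,140),.065,-68),((115,535),.065,-68),
   ((491,70),.065,53),((547,530),.065,53),((546,60),.065,68),((600,525),.065,68),((203,500),0,-53)]
F=[((60,106),.065,0),((518,38),.065,0),((215,499),0,140),((470,462),0,140)]
def r(p):
    ex=np.array([np.sin(p[2]),-np.cos(p[2])]);ey=np.array([np.cos(p[2]),np.sin(p[2])])
    return [1e3*(P(a,z)-p[:2])@ey-v for a,z,v in L]+[1e3*(P(a,z)-p[:2])@ex-v for a,z,v in F]
s=least_squares(r,[.58,-.06,.1],loss="soft_l1")
print(np.round(s.x,4),np.round(s.fun,1))
p=s.x;ex=np.array([np.sin(p[2]),-np.cos(p[2])]);ey=np.array([np.cos(p[2]),np.sin(p[2])])
b=np.array([.5870,.0747]);print("basket in unit",1e3*(b-p[:2])@ex,1e3*(b-p[:2])@ey, "yaw rel", p[2])
# basket front corners in w2 at rim
for px in [(305,60),(310,96),(452,96),(454,60),(380,107)]: print(px,np.round(onz(g,np.array(px)*.7,.075),4))
E
```

```text
[ 0.5788 -0.064   0.1367] [-0.  -0.1  0.4 -0.9  0.2  0.6 -0.3  0.7 -0.7  0.5  0.5 -0.2 -1. ]
basket in unit -136.26212596364078 26.981399252415425 yaw rel 0.1366515387012118
(305, 60) [0.5366 0.0257 0.075 ]
(310, 96) [0.5386 0.0036 0.075 ]
(452, 96) [0.6342 0.0029 0.075 ]
(454, 60) [0.635 0.025 0.075]
(380, 107) [ 0.5856 -0.0036  0.075 ]
```

The unit fits to within 1 mm: mouth at (0.579, -0.064), turned 0.137 rad. In its frame the basket is at x=-136, y=+27 mm and 0.137 rad askew. I'll push its far side with both fingers to straighten and centre it, then push from behind.

>>> {"fn": "carry_out", "kwargs": {
  "rows": [
    [[0.19, 0.074, 0, 81.8], [0.19, 0.074, 0, 81.8], [0.19, 0.074, 0, 81.8], [0.19, 0.074, 0, 81.8], [0.19, 0.074, 0, 81.8], [0.19, 0.074, 0, 81.8], [0.19, 0.074, 0.15, 81.8], [0.19, 0.074, 0.15, 81.8], [0.19, 0.074, 0.15, 81.8], [0.19, 0.074, 0.15, 81.8], [0.19, 0.074, 0.15, 81.8], [0.19, 0.074, 0.15, 81.8]]
  ],
  "grip": 0.07
}}

```text
clock: 4.35
position: [0.6723, 0.0957, 0.1474]
tool_rot: [-3.142, 0.003, 0.138]
force: [0.5, 0.4, 0.7]
grip_width: 0.0701
finger_force: 0.0
```

```bash
cat >> h.py <<'E'
U=np.array([.5788,-.064]);TH=.1367
ex=np.array([np.sin(TH),-np.cos(TH)]);ey=np.array([np.cos(TH),np.sin(TH)])
def inu(p): d=np.array(p)[:2]-U;return np.round(1e3*np.array([d@ex,d@ey]),1)
E
python3 - <<'E'
from h import *
o=bot.observe();print(np.round(o["qpos"],2),inu(o["position"]),np.round(o["position"],4),o["tool_rot"])
f=bot.grab_frame("wrist");cv2.imwrite("pics/w3.png",cv2.resize(f["pixels"][...,::-1],(800,600)))
E
```

```text
[-0.63  0.81  0.69  1.54 -0.58  1.01 -1.21] [-145.5  114.3] [0.6723 0.0957 0.1474] [-3.14155903  0.00331805  0.13759605]
```

View pics/w3.png

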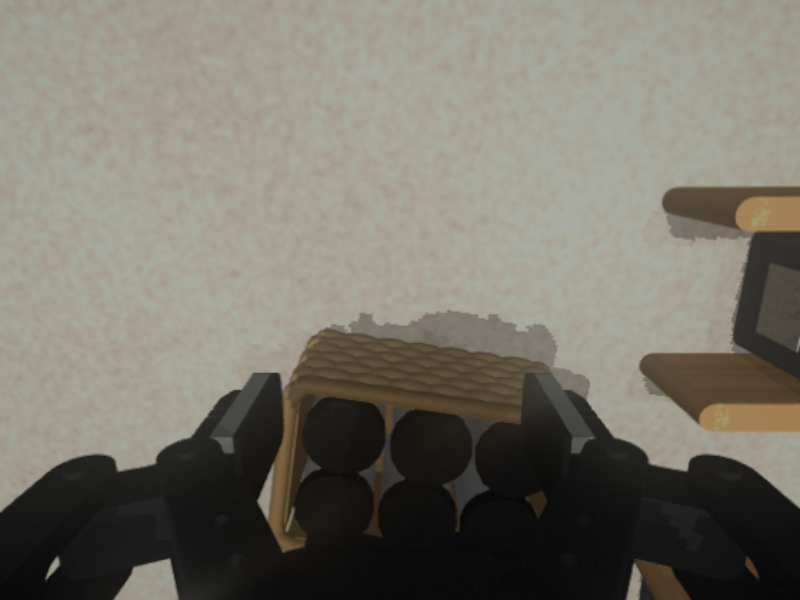

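The view shows the basket's far side with its base edge running about (325,332) to (550,360), tilted against the boards at right as expected. I'll check that the fingers clear it on descent.

```bash
python3 - <<'E'
from h import *
f=bot.grab_frame("wrist")
for px,z in [((325,332),0),((550,360),0),((300,388),.075),((520,416),.075)]: print(px,inu(onz(f,np.array(px)*.7,z)))
E
```

```text
(325, 332) [-192.1   81.1]
(550, 360) [-54.3  62.8]
(300, 388) [-192.9   80.5]
(520, 416) [-89.7  66. ]
```

>>> {"fn": "carry_out", "kwargs": {
  "rows": [
    [[0, 0.01, 0.04, 0], [0, 0.01, 0.08, 0], [0, 0.01, 0.11, 0], [0, 0.01, 0.122, 0], [0, 0.01, 0.122, 0], [-0.005, 0.01, 0.122, 0], [-0.01, 0.01, 0.122, 0], [-0.014, 0.01, 0.122, 0], [-0.018, 0.01, 0.122, 0], [-0.022, 0.01, 0.122, 0], [-0.026, 0.01, 0.122, 0], [-0.03, 0.01, 0.122, 0]]
  ]
}}

```text
clock: 5.45
position: [0.6458, 0.0799, 0.0283]
tool_rot: [-3.141, -0.002, 0.143]
force: [3.5, 2.5, 2.1]
grip_width: 0.0699
finger_force: 1.9
```

>>> {"fn": "carry_out", "kwargs": {
  "rows": [
    [[-0.003, 0, 0, 0], [-0.006, 0, 0, 0], [-0.009, 0, 0, 0], [-0.012, 0, 0, 0], [-0.014, 0, 0, 0], [-0.016, 0, 0, 0], [-0.018, 0, 0, 0], [-0.018, 0, 0, 0]]
  ]
}}

```text
clock: 6.12
position: [0.6271, 0.0769, 0.0275]
tool_rot: [3.142, 0.0, 0.143]
force: [1.0, 0.9, 1.7]
grip_width: 0.0701
finger_force: 0.9
```

```bash
python3 - <<'E'
from h import *
o=bot.observe();print(inu(o["position"]),np.round(o["position"],4),np.round(o["tool_rot"],3),np.round(o["force"],1))
for n in("side","scene"):
  f=bot.grab_frame(n)
  for l in("basket","basket_lead","bay_back","divider_unit"):
    for q in bot.spot_point(f,l)[:1]: print(n,l,q["conf"],inu(onz(f,q["position"])))
  if n=="side": cv2.imwrite("pics/s4.png",cv2.resize(f["pixels"][100:260,200:400,::-1],None,fx=3.5,fy=3.5,interpolation=cv2.INTER_CUBIC))
E
```

```text
[-133.   67.] [0.6271 0.0769 0.0275] [3.142 0.    0.143] [1.  0.9 1.7]
side basket 0.64 [-125.7    4.1]
side basket_lead 0.88 [-69.4   4.9]
side bay_back 0.56 [134.3  -3. ]
scene basket 0.92 [-123.2   16.3]
scene bay_back 0.93 [137.    5.1]
```

View pics/s4.png

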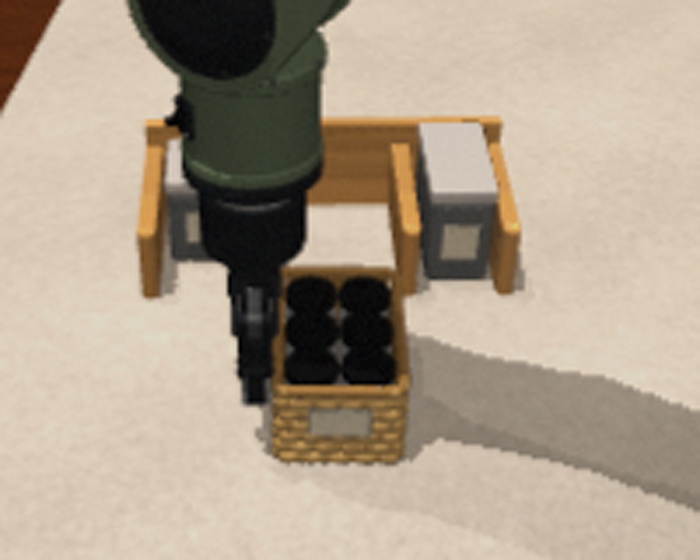

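The side view shows the basket's far side flush against the fingers, and it now looks parallel with the boards. I'll push 5 mm more, retract, then look from above.

>>> {"fn": "carry_out", "kwargs": {
  "rows": [
    [[-0.003, 0, 0, 0], [-0.005, 0, 0, 0], [-0.005, 0, 0, 0], [0.01, 0, 0, 0], [0.03, 0, 0, 0], [0.03, 0, -0.04, 0], [0.03, 0, -0.08, 0], [0.03, 0, -0.12, 0], [0.02, 0, -0.16, -7], [0, 0, -0.2, -14], [-0.01, 0, -0.24, -21], [-0.02, 0, -0.28, -28]]
  ]
}}

```text
clock: 7.62
position: [0.6069, 0.0737, 0.3072]
tool_rot: [-3.142, 0.001, 0.637]
force: [0.2, 0.9, 0.6]
grip_width: 0.07
finger_force: 0.0
```

```bash
python3 - <<'E'
from h import *
o=bot.observe();p=np.array(o["position"]);y=o["tool_rot"][2];tx=np.array([np.cos(y),np.sin(y)]);ty=np.array([np.sin(y),-np.cos(y)])
d=np.array([.59,.01])-p[:2];print(p,y,"dx,dy,dz,tw",d@tx,d@ty,p[2]-.33,np.degrees(y-(TH+np.pi/2)))
E
```

```text
[0.6068573  0.07366318 0.30718516] 0.6373670733784849 dx,dy,dz,tw -0.05143241211895314 0.04113242342124423 -0.022814835577751325 -61.31388975424613
```

>>> {"fn": "carry_out", "kwargs": {
  "rows": [
    [[-0.051, 0.041, -0.023, -61.3], [-0.051, 0.041, -0.023, -61.3], [-0.051, 0.041, -0.023, -61.3], [-0.051, 0.041, -0.023, -61.3], [-0.051, 0.041, -0.023, -61.3], [-0.051, 0.041, -0.023, -61.3], [-0.051, 0.041, -0.023, -61.3], [-0.051, 0.041, -0.023, -61.3], [-0.051, 0.041, -0.023, -61.3], [-0.051, 0.041, -0.023, -61.3], [-0.051, 0.041, -0.023, -61.3]]
  ],
  "grip": 0.05
}}

```text
clock: 8.53
position: [0.5911, 0.0108, 0.3284]
tool_rot: [-3.141, -0.0, 1.699]
force: [0.4, -0.1, -0.9]
grip_width: 0.0502
finger_force: 0.0
```

```bash
python3 - <<'E'
from h import *
o=bot.observe();print(o["position"],o["tool_rot"])
f=bot.grab_frame("wrist");np.savez("w5.npz",**{k:f[k] for k in("pixels","K","k1","pose")})
cv2.imwrite("pics/w5.png",cv2.resize(f["pixels"][20:300,90:460,::-1],None,fx=2.1,fy=2.1,interpolation=cv2.INTER_CUBIC))
E
```

```text
[0.59107093 0.01075379 0.32844141] [-3.14128621e+00 -7.78302590e-05  1.69871872e+00]
```

View pics/w5.png

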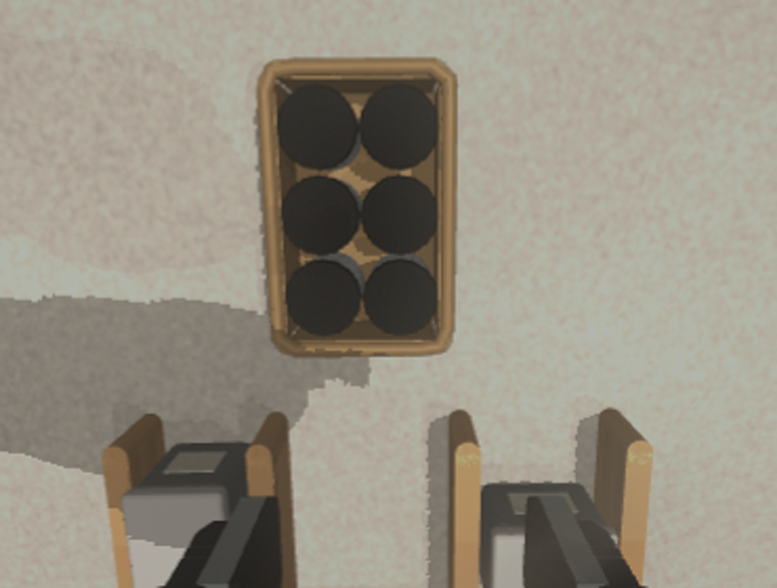

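```bash
cat > m.py <<'E'
from h import *
g=np.load("w5.npz");P=lambda a,z:inu(onz(g,np.array(a)/2.1+[89.8,19.8],z))
l=[P(a,.072) for a in((259,100),(271,330))];r=[P(a,.072) for a in((457,100),(454,330))]
print("left",l,"right",r,"ends",P((357,58),.072),P((363,356),.072))
print("tips",P((260,443),.065),P((467,441),.065),"inner edge L",P((274,480),.065),"R",P((454,480),.065))
E
python3 m.py
```

```text
left [array([-183.2,  -47.2]), array([-67.4, -48.1])] right [array([-182.4,   51.3]), array([-66.4,  51. ])] ends [-202.    2.] [-52.5   1.4]
tips [ -0.3 -59.4] [-0.4 59.5] inner edge L [ 22.6 -52.7] R [23.5 52.3]
```

The basket now stands at x=-127, y=+1.7 mm and is parallel with the bay to within 0.5°. The board tips read ±59.5 mm against ±60.5 expected, which confirms the frame. Next I go behind it.

>>> {"fn": "carry_out", "kwargs": {
  "rows": [
    [[0.173, -0.021, 0, -0.5], [0.173, -0.021, 0, -0.5], [0.173, -0.021, 0, -0.5], [0.173, -0.021, 0, -0.5], [0.173, -0.021, 0.02, -0.5], [0.173, -0.021, 0.2, -0.5], [0.173, -0.021, 0.2, -0.5], [0.173, -0.021, 0.2, -0.5], [0.173, -0.021, 0.2, -0.5], [0.173, -0.021, 0.2, -0.5], [0.173, -0.021, 0.2, -0.5], [0.173, -0.021, 0.2, -0.5]]
  ]
}}

```text
clock: 9.58
position: [0.5479, 0.1796, 0.1285]
tool_rot: [-3.141, 0.001, 1.709]
force: [0.0, 0.2, 0.1]
grip_width: 0.05
finger_force: 0.0
```

```bash
cat > o.py <<'E'
from h import *
o=bot.observe();print(inu(o["position"]),o["position"][2],o["tool_rot"][2]-TH-np.pi/2,np.round(o["force"],1))
E
python3 o.py
```

```text
[-245.5    2.6] 0.12853830274487318 0.0011837554909333026 [0.  0.2 0.1]
```

>>> {"fn": "carry_out", "kwargs": {
  "rows": [
    [[0, -0.001, 0.04, 0], [0, -0.001, 0.08, 0], [0, -0.001, 0.103, 0], [0, -0.001, 0.103, 0], [-0.01, -0.001, 0.103, 0], [-0.02, -0.001, 0.103, 0], [-0.027, -0.001, 0.103, 0], [-0.031, -0.001, 0.103, 0], [-0.035, -0.001, 0.103, 0], [-0.039, -0.001, 0.103, 0], [-0.044, -0.001, 0.103, 0], [-0.049, -0.002, 0.103, 0]]
  ]
}}

```text
clock: 10.58
position: [0.553, 0.131, 0.0257]
tool_rot: [3.141, -0.0, 1.711]
force: [0.7, 4.0, 0.9]
grip_width: 0.05
finger_force: 0.0
```

>>> {"fn": "carry_out", "kwargs": {
  "rows": [
    [[-0.004, 0, 0, 0], [-0.008, 0, 0, 0], [-0.012, 0, 0, 0], [-0.016, 0, 0, 0], [-0.02, 0, 0, 0], [-0.024, -0.001, 0, 0], [-0.028, -0.001, 0, 0], [-0.032, -0.001, 0, 0], [-0.036, -0.001, 0, 0], [-0.04, -0.001, 0, 0], [-0.044, -0.001, 0, 0], [-0.048, -0.001, 0, 0]]
  ]
}}

```text
clock: 11.58
position: [0.5584, 0.0828, 0.0254]
tool_rot: [-3.141, 0.0, 1.71]
force: [-0.0, 4.4, -0.1]
grip_width: 0.0503
finger_force: 0.0
```

```bash
python3 o.py; python3 - <<'E'
from h import *
f=bot.grab_frame("wrist");np.savez("w6.npz",**{k:f[k] for k in("pixels","K","k1","pose")})
g=bot.grab_frame("side")
cv2.imwrite("pics/w6.png",np.hstack([cv2.resize(f["pixels"][...,::-1],(400,300)),cv2.resize(g["pixels"][110:245,200:380,::-1],(400,300))]))
E
```

```text
[-148.3   -0.2] 0.02544563619205214 0.0029237641252117808 [-0.   4.4 -0.1]
```

View pics/w6.png

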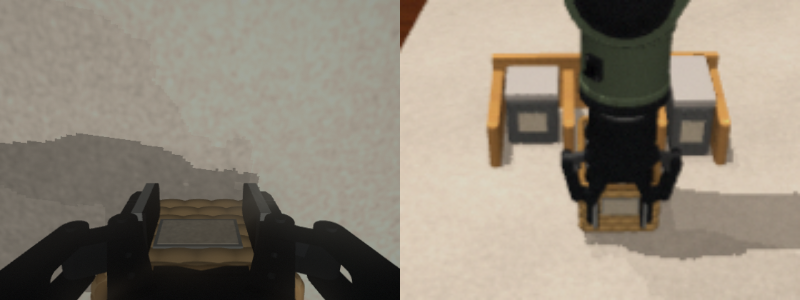

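Both fingers sit flat on the card end and the leading end is going between the boards, with only friction force (4 N). I'll continue straight.

>>> {"fn": "carry_out", "kwargs": {
  "rows": [
    [[-0.004, 0, 0, 0], [-0.008, 0, 0, 0], [-0.012, 0, 0, 0], [-0.016, 0, 0, 0], [-0.02, 0, 0, 0], [-0.024, 0, 0, 0], [-0.028, 0, 0, 0], [-0.032, 0, 0, 0], [-0.036, 0, 0, 0], [-0.04, 0, 0, 0], [-0.044, 0, 0, 0], [-0.048, 0, 0, 0]]
  ]
}}

```text
clock: 12.68
position: [0.5651, 0.0354, 0.0255]
tool_rot: [-3.142, 0.0, 1.71]
force: [-0.3, 2.8, -1.2]
grip_width: 0.0502
finger_force: 0.0
```

```bash
python3 o.py
```

```text
[-100.3   -0. ] 0.025472987463716942 0.0029437835113517163 [-0.3  2.8 -1.2]
```

>>> {"fn": "carry_out", "kwargs": {
  "rows": [
    [[-0.004, 0, 0, 0], [-0.008, 0, 0, 0], [-0.012, 0, 0, 0], [-0.016, 0, 0, 0], [-0.02, 0, 0, 0], [-0.024, 0, 0, 0], [-0.028, 0, 0, 0], [-0.032, 0, 0, 0], [-0.036, 0, 0, 0], [-0.04, 0, 0, 0], [-0.044, 0, 0, 0], [-0.048, 0, 0, 0]]
  ]
}}

```text
clock: 13.68
position: [0.5718, -0.0121, 0.0255]
tool_rot: [-3.142, 0.0, 1.711]
force: [-0.0, 2.3, -0.7]
grip_width: 0.05
finger_force: 0.0
```

>>> {"fn": "carry_out", "kwargs": {
  "rows": [
    [[-0.004, 0, 0, 0], [-0.008, 0, 0, 0], [-0.012, 0, 0, 0], [-0.016, 0, 0, 0], [-0.019, 0, 0, 0], [-0.022, 0, 0, 0], [-0.025, 0, 0, 0]]
  ]
}}

```text
clock: 14.27
position: [0.5753, -0.0367, 0.0255]
tool_rot: [-3.142, -0.0, 1.71]
force: [-0.1, 2.6, -1.1]
grip_width: 0.0497
finger_force: 0.0
```

```bash
python3 o.py
```

```text
[-27.5   0.2] 0.025505518593065615 0.002980603274329807 [-0.1  2.6 -1.1]
```

Contact with the back board is expected at about -21. I'll creep in 1 mm steps and watch the force.

>>> {"fn": "carry_out", "kwargs": {
  "rows": [
    [[-0.001, 0, 0, 0], [-0.002, 0, 0, 0], [-0.003, 0, 0, 0], [-0.004, 0, 0, 0], [-0.005, 0, 0, 0], [-0.005, 0, 0, 0]]
  ]
}}

```text
clock: 14.77
position: [0.576, -0.0411, 0.0255]
tool_rot: [-3.142, -0.0, 1.711]
force: [-0.6, 4.4, 1.1]
grip_width: 0.05
finger_force: 0.0
```

>>> {"fn": "carry_out", "kwargs": {
  "rows": [
    [[-0.001, 0, 0, 0], [-0.002, 0, 0, 0], [-0.002, 0, 0, 0]]
  ]
}}

```text
clock: 15.02
position: [0.576, -0.0411, 0.0254]
tool_rot: [-3.141, -0.003, 1.712]
force: [-3.4, 15.5, 3.4]
grip_width: 0.0498
finger_force: 0.0
```

The tool stopped at x≈-23 mm and the force jumped to 15 N, so the basket is against the back board. I'll back off and check.

>>> {"fn": "carry_out", "kwargs": {
  "rows": [
    [[0.01, 0, 0, 0], [0.03, 0, 0, 0], [0.04, 0, -0.02, 0], [0.04, 0, -0.06, 0], [0.04, 0, -0.1, 0], [0.02, 0, -0.14, 0], [0, 0, -0.18, 0], [-0.03, 0, -0.22, 0], [-0.06, 0, -0.26, 0], [-0.08, 0, -0.29, 0], [-0.08, 0, -0.29, 0], [-0.08, 0, -0.29, 0]]
  ]
}}

```text
clock: 16.02
position: [0.5883, -0.1262, 0.3194]
tool_rot: [3.136, 0.003, 1.706]
force: [-0.6, -0.8, -0.6]
grip_width: 0.05
finger_force: 0.0
```

```bash
python3 - <<'E'
from h import *
f=bot.grab_frame("wrist");np.savez("w7.npz",**{k:f[k] for k in("pixels","K","k1","pose")})
cv2.imwrite("pics/w7.png",cv2.resize(f["pixels"][60:320,100:460,::-1],None,fx=2.2,fy=2.2,interpolation=cv2.INTER_CUBIC))
E
python3 o.py
```

```text
[60.9  0.7] 0.31707216291920526 0.0005837329642783828 [-0.1  1.2 -0.1]
```

View pics/w7.png

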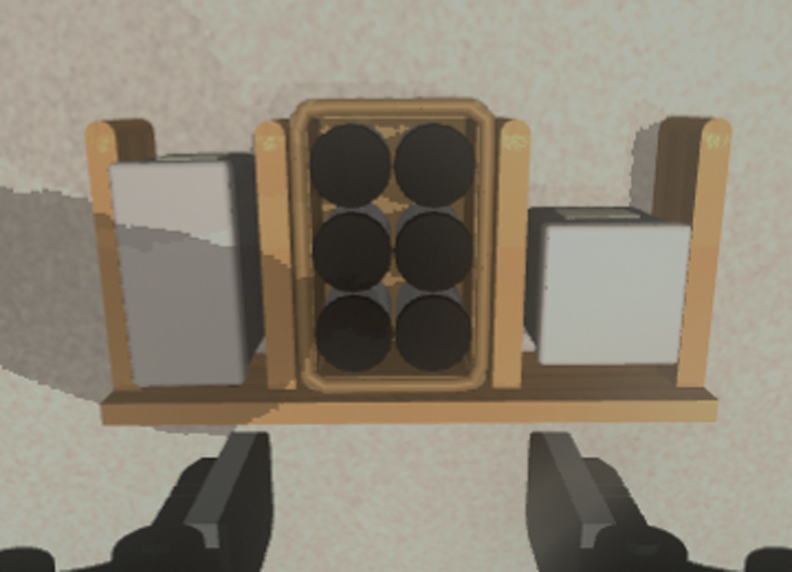

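```bash
python3 - <<'E'
from h import *
g=np.load("w7.npz");P=lambda a,z:inu(onz(g,np.array(a)/2.2+[99.8,59.8],z))
print("basket trail",P((392,98),.072),"lead",P((396,392),.072),"L",P((290,130),.072),P((302,360),.072),"R",P((496,130),.072),P((486,360),.072))
print("tips",P((269,119),.065),P((515,118),.065),"backboard top front/rear edge",P((400,403),.085),P((400,424),.085))
E
```

```text
basket trail [-9.6 -0.4] lead [139.8   1.1] L [  5.1 -49.6] [121.8 -48.1] R [ 5.3 49.7] [122.1  48.3]
tips [  0.1 -60.6] [-0.2 59.7] backboard top front/rear edge [141.    3.1] [152.6   3.1]
```

The final view shows the basket at lead x=139.8 mm, y≈0.3 mm and parallel with the boards. It is against the back board, and both canisters stand in their bays.

```bash
python3 -c "
from workcell import bot
print(bot.job_done())"
```

```text
the job is handed in; nothing more can be done
None
```

The basket is fully home in the middle bay: leading end at 139.8 mm of 140, about 0.3 mm off centre and parallel with the boards. The job is handed in, but no verdict came back; the canisters look undisturbed, and I did not re-measure the jar and tin.

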